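Unload a spun tube from the centrifuge and hold it up to the inspection camera

TASK

The centrifuge has stopped and its cover is open: lift the loose rotor lid off by its knob and set it, knob up, down into the round lid holder so that it sits flat inside the rim, and let go of it. Then draw the spun tube on the side of the rotor facing away from you out of its slanting bore by its cap, never tipping it further over than it leaned there (the layers would mix), and hold it upright and still in front of the inspection camera, the middle of its glass level with the centre of the lens and straight above the ring mark, half way between lens and light panel. The program finishes while the gripper still holds the tube there by its cap, hanging free; leave the balance tube on the near side in the rotor and everything else on the desk where it is.

Things in the scene. Friction and masses are not known exactly. Their poses are not given: they have to be found in the camera images.
- centrifuge: White bench centrifuge, 280 x 226 mm, deck 94 mm high, fixed. Origin on the desk under the centre of its round bowl (191 mm wide). Its sloping control front looks along -x; the deck ends at x = +-113, y = +-111 mm. Its open cover (212 mm wide) stands up behind, hinged at x = +115 mm and leaning back 24 degrees; its upper edge is 285 mm above the desk at x = +200 mm.
- rotor: Aluminium angle rotor in the bowl, braked (does not turn). Origin on its axis, 13 mm above the desk. Its top is a dish falling to the middle; the rim is 132 mm wide, 90 mm above the origin; the lid stands on a ledge 8 mm below the rim. Six bores lean 35 degrees from vertical, mouths inwards, feet outwards. +x points from the axis to the sample tube's bore; the balance tube is opposite.
- bore_mouth (a point): Centre of the mouth of the sample tube's bore: 45 mm from the rotor's axis, 78 mm above the rotor's origin. The bore is 45 mm deep and 3 mm wider than the tube; its upward direction leans 35 degrees from vertical towards the rotor's axis: (-0.574, 0, 0.819) in the rotor's frame.
- rotor_lid: Loose round dark metal lid, 146 mm across, 40 mm high, hollow below, 0.16 kg, with a knob on top. Origin at the centre of its lower edge, z up. The inside is 36 mm high; it must rise at least 45 mm straight up before it can move sideways, for the tubes reach up inside.
- lid_knob (a point): Where to grip the lid's upright cylindrical black knob: on the lid's axis, 62 mm above the lid's lower edge. The knob is 24 mm in diameter and reaches from 40 to 76 mm above that edge; round its foot a flange 40 mm wide and 3 mm high.
- lid_holder: Fixed grey round dish that holds the lid: outside 162 mm wide at the foot and 174 mm at the top, 20 mm high, the inner wall sloping in from about 164 mm at the top to about 155 mm at the floor. Origin at the centre of its underside on the desk. Behind it stands the fixed tall analyser, 436 mm high, from y = -0.08 to 0.18 m, its front at x = 0.565 m: carry things past in front of it.
- holder_seat (a point): Centre of the holder's inner floor, 6 mm above the desk; the seated lid's lower edge rests on it.
- sample_tube: Spun blood tube to be shown: glass 13 mm in diameter, 82 mm long with its 16 mm wide cap (soft: the fingers close to 13 mm), 15 g. Origin at the centre of its bottom end, z along it to the cap. It starts in the rotor on the side away from the robot, leaning 35 degrees, its top 37 mm out of the bore, held by its weight only. Only its position tells it from the balance tube.
- sample_tube_cap (a point): Point on the tube's axis in the cap, 72 mm from the bottom end (10 mm below the top): where to grip.
- sample_tube_mid (a point): Middle of the tube's glass, on its axis, 35 mm from the bottom end: the point to show to the camera.
- balance_tube: The twin tube in the opposite bore of the rotor, on the side towards the robot. Origin at its bottom end, z towards its cap. It stays where it is.
- viewer: Fixed inspection stand: base plate 225 x 104 mm, top 16 mm up. At the end towards the robot (-x) a small dark camera, top 118 mm up, its lens looking along +x, lens front at x = -45 mm; at the far end an upright white light panel, 96 mm wide, top 138 mm up, face at x = +69 mm. A black ring mark 20 mm wide lies on the plate at x = +12, y = 0. Origin on the desk under the plate's centre.
- view_point (a point): Where the middle of the tube's glass must be held: on the lens axis, straight above the ring mark, 100 mm above the desk, half way between lens and panel (57 mm from each).
- timer: White wind-up timer 44 x 66 x 68 mm, a bystander; origin under its centre.
- slide_box: Grey closed slide box 91 x 105 x 37 mm, a bystander; origin under its centre.
- oil_bottle: Small dropper bottle, 30 mm wide, 78 mm high, a bystander; origin under its centre.
- forceps: Steel forceps 17 x 125 x 10 mm lying on the desk, a bystander; origin under its centre, long along y.

How it is judged:
On the way, in this order (a step that is already met when the one before it is completed fails the run):
1. the rotor lid sits flat in the lid holder and is let go (horizontal distance between rotor_lid and holder_seat below 0.008 m and z of rotor_lid in the frame of holder_seat between -0.004 and 0.004 m and angle between rotor_lid's own z axis and vertical below 0.06 rad and contact force between rotor_lid and the fingers below 0.1 N), for 0.2 s.
2. the sample tube is drawn out of its bore in the gripper (z of sample_tube in the frame of rotor above 0.082 m and contact force between sample_tube and the fingers above 0.3 N), for 0.1 s.
At the end, for the whole second after the job is handed in: Tube still held by its cap (grasp 55 mm or more from its bottom), middle of the glass within 15 mm of the view point, upright within 8 degrees, still, clear of the stand; lid let go in its holder (centred to 8 mm, down to 4 mm, level to 0.06 rad); balance tube within 15 mm of its start (all of step 1 and distance of balance_tube from where it was at the start of the episode below 0.015 m and contact force between sample_tube and the fingers above 0.3 N and distance between sample_tube_mid and view_point below 0.015 m and angle between sample_tube's own z axis and vertical below 0.14 rad and linear speed of sample_tube below 0.02 m/s and angular speed of sample_tube below 0.2 rad/s and z of the grasp point in the frame of sample_tube above 0.055 m and contact force between sample_tube and viewer below 0.05 N); the arm keeps its last pose, push and grip.
It fails at once if the sample tube is tipped more than 0.85 rad (49 degrees) from upright; it leans 35 degrees in the rotor (angle between sample_tube's own z axis and vertical above 0.85 rad).
It fails at once if the balance tube is moved by more than 15 mm (distance of balance_tube from where it was at the start of the episode above 0.015 m).
It fails at once if a bystander on the desk is moved by more than 30 mm (distance of any of timer, slide_box, oil_bottle, forceps from where it was at the start of the episode above 0.03 m).
It also fails if it takes over 70 s, if anything falls off the work surface, if the arm or the gripper's body presses on something with over 40 N, if the wrist force passes 120 N, or if a joint passes its speed limit or range.

ROBOT

A 6-joint arm with a two-finger parallel gripper is mounted at the origin on a cart in front of the work surface, level with it; the furniture and walls round the work are solid. World frame = base frame: x ahead of the robot, y to its left, z up, the work surface at z = 0. Lengths are in m, angles in rad, forces in N, time in s.
With the tool pointing down it reaches from about 0.3 to 0.775 m from the base axis. Payload 14.6 kg.
Tool frame: the origin (TCP) lies between the finger pads; the fingertips stand 22 mm ahead of it and the grasp point (between the pads) lies 3 mm ahead of it (ctrl.tip_reach is the distance from the TCP to the fingertips, in m); z points along the fingers, y is the direction in which the jaws open and shut (so a half turn about z gives the same grasp; the last joint's range is limited). The gripper opens to 94 mm and grips with 3 to 60 N. Pads are 16 mm wide; open, the fingers measure 119 mm over their backs; the gripper's body (75 mm by 177 mm) begins 78 mm behind the grasp point.
Start: joints at [-1.233, 0.3, 1.521, -0, 1.321, -0.067], TCP at [0.217, -0.506, 0.227] pointing down, gripper open.
Joint ranges: [-3.03, 3.03], [-0.79, 2.21], [0.23, 2.52], [-1.04, 4.18], [0, 3.07], [-2.55, 2.55]. Speed limits (rad/s): [2.22, 2.22, 2.57, 3.14, 3.14, 3.14].

INTERFACE

Orientations are given as [roll, pitch, yaw] about the fixed x, y, z axes, in that order (R = Rz(yaw) Ry(pitch) Rx(roll)).
In Python, from station import ctrl gives the robot as it stands. The module is installed in compiled form; this text tells all that it offers.
- The arm moves only by the shell command python3 -m creep 'ROWS' [OPENING] [FORCE]. ROWS is a JSON object of lists of equal length, an entry for each row: "xyz": the shift along the tool's x, y, z in mm, a list of three; "spin": the turn about the tool's z in rad. In form: {"xyz": [[tx, ty, tz], ...], "spin": [spin, ...]}. A call has 1 to 5 rows; each row shifts and turns the commanded pose from where the row before left it, along the tool's axes as they then stand; what a row does not reach is not made up. A row lasts 1/8 s, in which the tool goes at most 62.5 mm and 10.7 degrees, less where a joint would pass 70% of its speed; a pose out of reach is approached as far as the arm can. A call with a gripper value outside its range is refused whole. OPENING is the finger opening in mm, from 0 to 94, set as the call begins (- or left out, the last holds). The fingers move at their own pace and stop on an object; FORCE is the grip in N (left out, the last holds). Time passes only in rows, so rows that do not move let the fingers close. It gives the time, the measured TCP pose, the force and the opening at its end, in the units of the state.
- ctrl.get_obs(): the state, without advancing time (a new reading comes with each control period).
- ctrl.camera(name): name is "side" or "top"; returns the picture (400x640x3 uint8, red, green, blue); there is no depth.
- ctrl.camera_model(name): a dict with "fx", "fy", "cx", "cy" (pixels), "k1" (the pictures are not rectified: a ray, as slopes to the right and down, at radius r is drawn at 1 + k1 r^2 times it, then the intrinsics apply), "R" (3x3) and "t" (3): a world point X has camera coordinates R X + t. Camera axes: x right, y down, z forward; pixel columns grow to the right and rows downward; lengths in m; the calibration is good to about 2 mm. A picture is of the moment at which its call begins. camera_model takes no time and is no camera call.
- ctrl.hand_in(): hands the job in, once; it reports no verdict.
The state is a dict: "time_s": time; "qpos": joint angles; "joint_vel": joint speeds; "tau": joint torques, N m; "ee_pos": TCP position; "eef_rot": TCP orientation; "force": force on the tool from outside, world axes, zero at the start; "moment": the same for the moment, N m; "grip_width": finger opening in m.
Only numpy, scipy, OpenCV 4.12 (cv2) and the standard library are available. Lean on these libraries where they do the work, as an engineer would, in place of code of your own. Each camera call takes 0.05 s, during which the arm holds its last target.

## Working session

There is one attempt and no reset: what is moved stays moved. The work goes in short steps, Python scripts to look and compute and a shell command to move; the robot and the scene stay as the last step left them, time stands still between calls to the robot, and variables do not carry over. Pictures are saved under pics/ and viewed, and the job is handed in when it is done.

```bash
mkdir -p pics; ls; python3 - <<'E'
from station import ctrl
import cv2,numpy as np
o=ctrl.get_obs(); print({k:np.round(v,3).tolist() for k,v in o.items()}, ctrl.tip_reach)
for n in("top","side"):
    cv2.imwrite(f"pics/{n}0.png",ctrl.camera(n)[:,:,::-1]); m=ctrl.camera_model(n); print(n,{k:np.round(v,4).tolist() for k,v in m.items()})
E
```

```text
pics
{'time_s': 0.0, 'qpos': [-1.233, 0.3, 1.522, 0.0, 1.321, -0.067], 'joint_vel': [0.002, -0.001, 0.0, -0.001, -0.0, -0.0], 'tau': [-0.002, -53.182, -35.273, 0.071, 0.024, -0.0], 'ee_pos': [0.217, -0.505, 0.227], 'eef_rot': [-3.14, -0.0, 0.405], 'force': [0.118, 0.467, -0.191], 'moment': [-0.003, -0.027, 0.055], 'grip_width': 0.094} 0.022
top {'fx': 380.2253, 'fy': 380.2253, 'cx': 321.8559, 'cy': 203.3266, 'k1': 0.0136, 'R': [[-0.0141, -0.9999, 0.0071], [-0.9944, 0.0133, -0.105], [0.1049, -0.0085, -0.9944]], 't': [-0.052, 0.5875, 1.3815]}
side {'fx': 406.9627, 'fy': 406.9627, 'cx': 318.0267, 'cy': 198.5197, 'k1': -0.069, 'R': [[0.9443, -0.329, -0.0007], [-0.181, -0.5176, -0.8362], [0.2747, 0.7898, -0.5484]], 't': [-0.5468, 0.1912, 1.2347]}
```

View pics/top0.png

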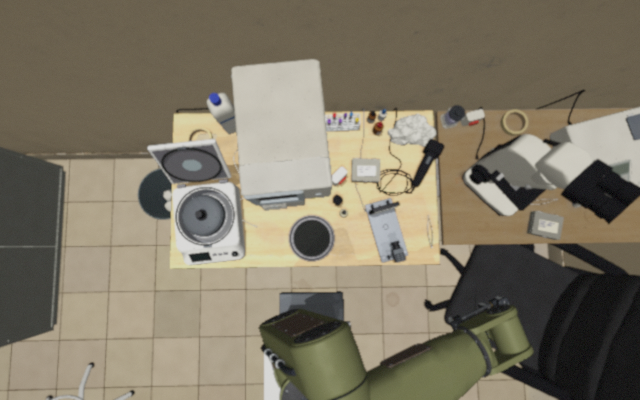

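View pics/side0.png

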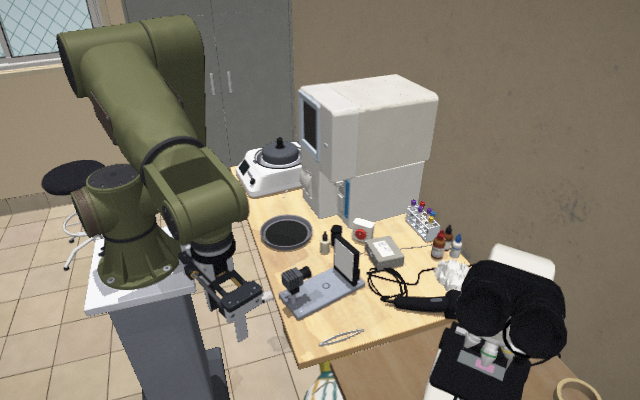

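```bash
cat > h.py <<'E'
from station import ctrl
import cv2,numpy as np
def K(m): return np.array([[m['fx'],0,m['cx']],[0,m['fy'],m['cy']],[0,0,1.]]), np.array([m['k1'],0,0,0,0.])
def proj(n,P):
    m=ctrl.camera_model(n);k,d=K(m)
    return cv2.projectPoints(np.array(P,float).reshape(-1,1,3),cv2.Rodrigues(np.array(m['R']))[0],np.array(m['t']),k,d)[0].reshape(-1,2)
def atz(n,uv,z):
    m=ctrl.camera_model(n);k,d=K(m);R=np.array(m['R']);t=np.array(m['t'])
    p=cv2.undistortPoints(np.array(uv,float).reshape(-1,1,2),k,d).reshape(-1,2)
    r=np.c_[p,np.ones(len(p))]@R; c=-R.T@t
    return c+r*((z-c[2])/r[:,2])[:,None]
def tri(uvt,uvs):
    A=[];b=[]
    for n,uv in(("top",uvt),("side",uvs)):
        c=atz(n,[uv],0)[0];m=ctrl.camera_model(n);o=-np.array(m['R']).T@np.array(m['t']);d=(c-o)/np.linalg.norm(c-o)
        Q=np.eye(3)-np.outer(d,d);A.append(Q);b.append(Q@o)
    X=np.linalg.lstsq(np.vstack(A),np.hstack(b),rcond=None)[0]
    return X
def crop(n,fn,x0,y0,x1,y1,s,img=None):
    im=ctrl.camera(n)[:,:,::-1] if img is None else img
    c=cv2.resize(im[y0:y1,x0:x1],None,fx=s,fy=s,interpolation=cv2.INTER_CUBIC)
    for x in range((x0+9)//10*10,x1,10): 
        cv2.line(c,((x-x0)*s,0),((x-x0)*s,6 if x%50 else 14),(0,0,255),1)
        if x%20==0: cv2.putText(c,str(x),((x-x0)*s+2,22),0,.35,(0,0,255),1)
    for y in range((y0+9)//10*10,y1,10):
        cv2.line(c,(0,(y-y0)*s),(6,(y-y0)*s),(0,0,255),1)
        if y%20==0: cv2.putText(c,str(y),(8,(y-y0)*s+4),0,.35,(0,0,255),1)
    cv2.imwrite("pics/"+fn,c)
E
python3 - <<'E'
from h import *
t=cv2.imread("pics/top0.png");s=cv2.imread("pics/side0.png")
crop("top","c1.png",145,130,265,270,4,t)
crop("top","c2.png",280,160,440,270,5,t)
crop("side","c3.png",220,120,370,260,4,s)
crop("side","c4.png",240,200,400,320,5,s)
E
```

```text
(no output)
```

View pics/c1.png

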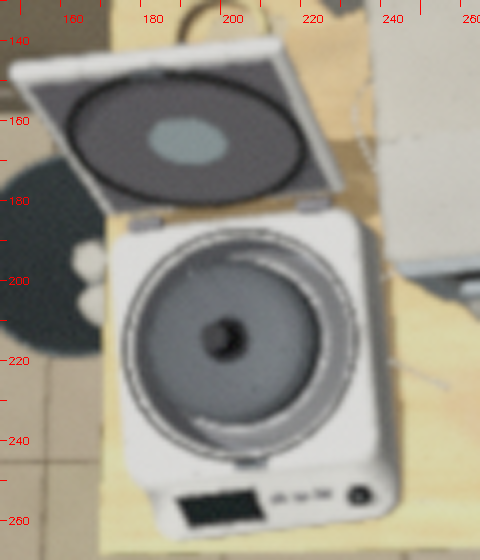

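View pics/c2.png

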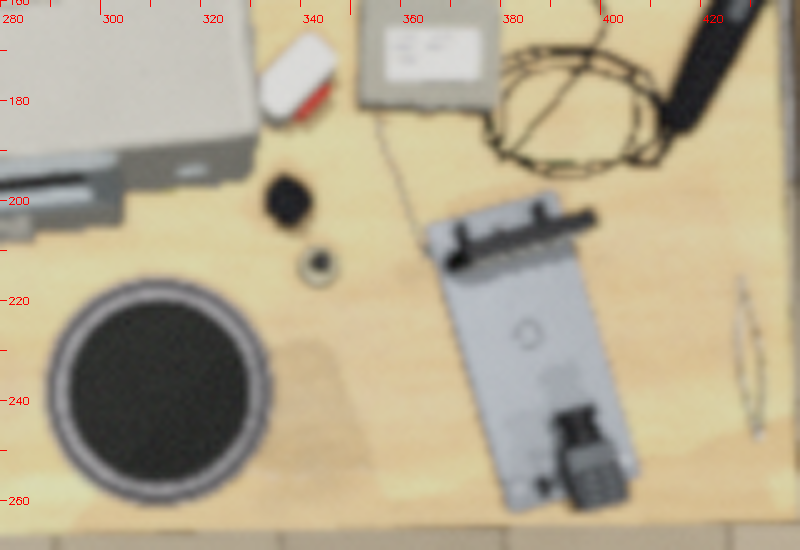

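View pics/c3.png

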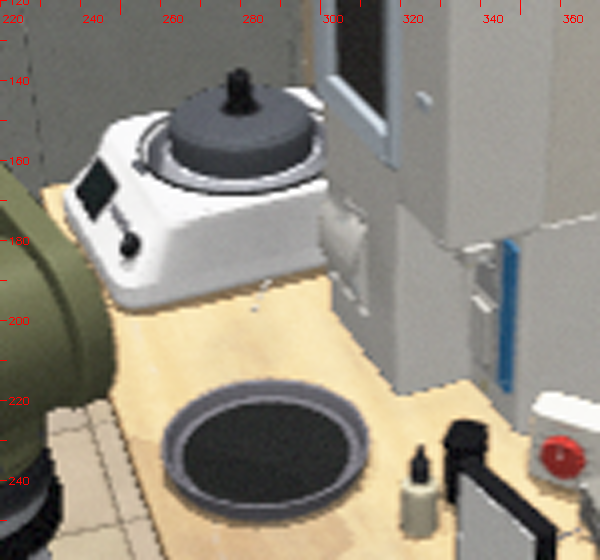

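View pics/c4.png

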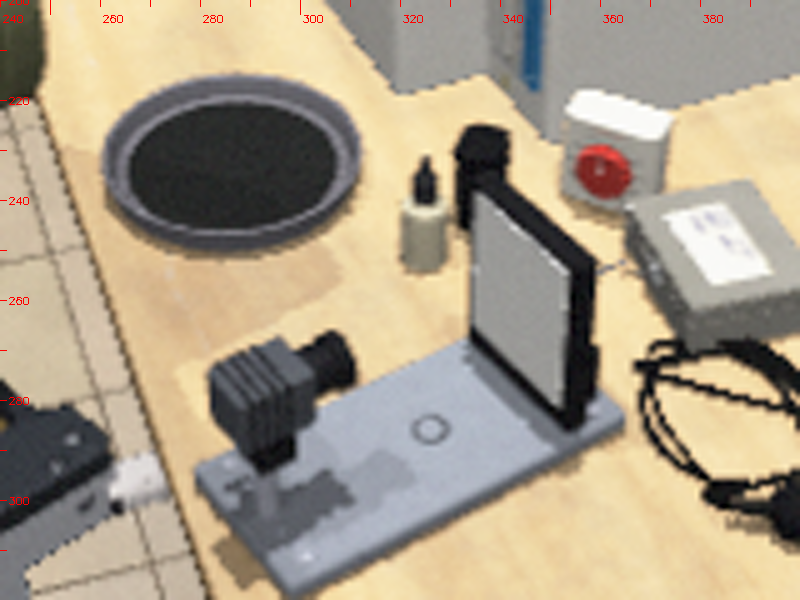

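```bash
python3 - <<'E'
from h import *
np.set_printoptions(precision=4,suppress=True)
print("holder",atz("top",[[311.9,238.3]],.02),atz("top",[[311.8,238.3]],.006), "side rim",atz("side",[[286.3,231.5]],.02))
print("knob top",atz("top",[[200.5,215]],.171),atz("side",[[279.8,138.5]],.171),tri([200.5,215],[279.8,138.5]))
print("bowl",atz("top",[[205,216.6]],.096))
print("ring",atz("top",[[385.6,226.6]],.016),atz("side",[[326.2,285.8]],.016))
c=atz("top",[[365,206],[391.4,198.6],[381.6,262],[407.4,254]],.016);print(c,c.mean(0),np.arctan2(*(c[0]+c[1]-c[2]-c[3])[1::-1]))
print("bottle etc",atz("top",[[337,200]],.1),atz("top",[[343,212]],.07))
# centrifuge front bottom edge & deck corners
d=atz("top",[[145+115/4,130+225/4],[145+357/4,130+210/4],[145+130/4,130+475/4],[145+383/4,130+455/4]],.094);print(d)
# rim points lens
print(atz("top",[[280+460/5,160+262/5],[280+592/5,160+218/5]],.138))
E
```

```text
holder [[ 0.4581 -0.0214  0.02  ]] [[ 0.4583 -0.0207  0.006 ]] side rim [[ 0.4587 -0.031   0.02  ]]
knob top [[0.5384 0.3449 0.171 ]] [[0.5449 0.35   0.171 ]] [0.5406 0.3432 0.1745]
bowl [[0.5385 0.3523 0.096 ]]
ring [[ 0.4978 -0.2969  0.016 ]] [[ 0.4988 -0.2992  0.016 ]]
[[ 0.5761 -0.222   0.016 ]
 [ 0.6028 -0.3221  0.016 ]
 [ 0.3673 -0.2779  0.016 ]
 [ 0.3953 -0.3744  0.016 ]] [ 0.4854 -0.2991  0.016 ] 0.25452215021067887
bottle etc [[ 0.5906 -0.1132  0.1   ]] [[ 0.5502 -0.1355  0.07  ]]
[[0.6481 0.4652 0.094 ]
 [0.6589 0.2514 0.094 ]
 [0.4276 0.4462 0.094 ]
 [0.4416 0.2265 0.094 ]]
[[ 0.5419 -0.2305  0.138 ]
 [ 0.571  -0.322   0.138 ]]
```

```bash
cat > ov.py <<'E'
from h import *
def circ(c,r,z): 
    a=np.linspace(0,2*np.pi,73);return np.c_[c[0]+r*np.cos(a),c[1]+r*np.sin(a),np.full(73,z)]
def ov(n,img,fn,box,s,circs):
    x0,y0,x1,y1=box
    c=cv2.resize(img[y0:y1,x0:x1],None,fx=s,fy=s,interpolation=cv2.INTER_CUBIC)
    for P,col in circs:
        p=(proj(n,P)-[x0,y0]+.5)*s
        cv2.polylines(c,[np.round(p).astype(int)],False,col,1,cv2.LINE_AA)
    return c
E
python3 - <<'E'
from ov import *
t=cv2.imread("pics/top0.png");s=cv2.imread("pics/side0.png")
H=(.4583,-.0215);R=(.541,.346)
hs=[(circ(H,.087,.02),(0,255,0)),(circ(H,.0775,.006),(0,0,255)),(circ(H,.081,.0),(255,255,0))]
rs=[(circ(R,.012,.171),(0,255,0)),(circ(R,.02,.138),(0,0,255)),(circ(R,.073,.095),(255,255,0)),(circ(R,.0955,.095),(0,255,255))]
a=ov("top",t,"",(280,205,345,270),6,hs);b=ov("side",s,"",(250,205,330,260),6,hs)
def cat(a,b,fn):
    h=max(a.shape[0],b.shape[0]);f=lambda i:cv2.copyMakeBorder(i,0,h-i.shape[0],0,0,0);cv2.imwrite(fn,np.hstack([f(a),f(b)])[:600,:1000])
cat(a[:,:390],b[:,:410],"pics/o1.png")
a=ov("top",t,"",(170,180,240,250),5,rs);b=ov("side",s,"",(250,130,320,180),6,rs)
cat(a,b,"pics/o2.png")
E
```

```text
(no output)
```

View pics/o1.png

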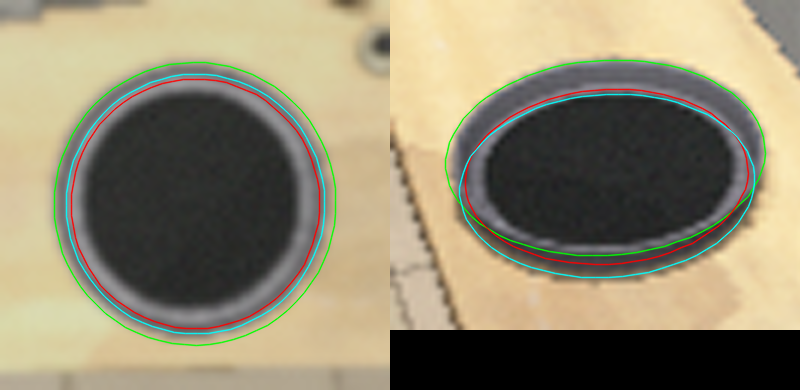

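View pics/o2.png

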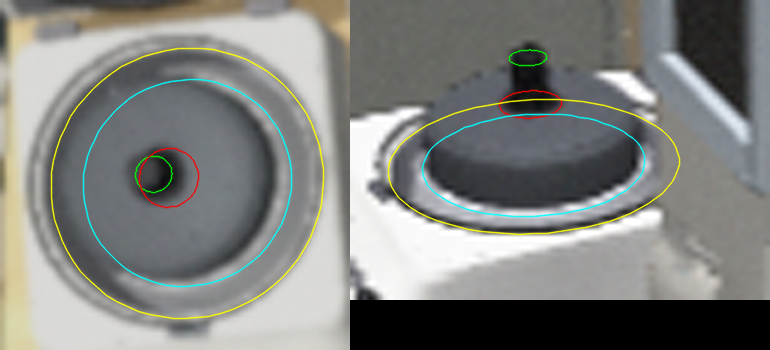

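```bash
python3 -m creep '{"xyz":[[0,0,-40],[0,0,-30],[0,0,-30],[15,-45,0],[15,-45,0]],"spin":[0.135,0.135,0.135,0,0]}' 94 20; python3 -m creep '{"xyz":[[15,-50,0],[15,-50,0],[15,-50,0],[15,-50,0],[15,-50,0]],"spin":[0,0,0,0,0]}'
```

```text
time_s: 0.72
ee_pos: [0.2467, -0.4144, 0.3271]
eef_rot: [-3.141, 0.0, -0.001]
force: [0.4, 0.1, 0.6]
grip_width: 0.094
time_s: 1.35
ee_pos: [0.3217, -0.1639, 0.3274]
eef_rot: [-3.142, -0.0, -0.001]
force: [0.9, -0.2, 0.1]
grip_width: 0.0943
```

```bash
python3 -m creep '{"xyz":[[15,-50,0],[15,-50,0],[15,-50,0],[15,-50,0],[15,-50,0]],"spin":[0,0,0,0,0]}'; python3 -m creep '{"xyz":[[5,-55,0],[5,-55,0],[10,-55,0],[10,-50,0],[30,-30,0]],"spin":[0,0,0,0,0]}'; python3 -m creep '{"xyz":[[30,-16,0],[30,0,0],[24,0,0],[0,0,0]],"spin":[0,0,0,0]}'
python3 - <<'E'
from h import *
print(ctrl.get_obs()['qpos'].round(2))
a=ctrl.camera("top")[:,:,::-1];b=ctrl.camera("side")[:,:,::-1]
cv2.imwrite("pics/top1.png",a);cv2.imwrite("pics/side1.png",b)
E
```

```text
time_s: 1.98
ee_pos: [0.3968, 0.0862, 0.3274]
eef_rot: [3.142, -0.0, -0.0]
force: [0.1, -0.7, 0.2]
grip_width: 0.094
time_s: 2.6
ee_pos: [0.4563, 0.3318, 0.3273]
eef_rot: [-3.142, 0.0, 0.002]
force: [-0.3, -0.3, 0.7]
grip_width: 0.0939
time_s: 3.1
ee_pos: [0.5416, 0.3451, 0.326]
eef_rot: [3.141, 0.002, -0.001]
force: [-1.3, -0.0, -0.6]
grip_width: 0.0941
[ 0.51  0.47  1.06 -0.    1.61  2.08]
```

View pics/side1.png

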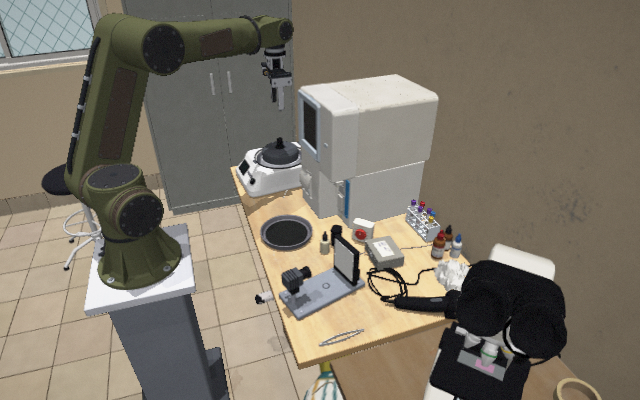

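View pics/top1.png

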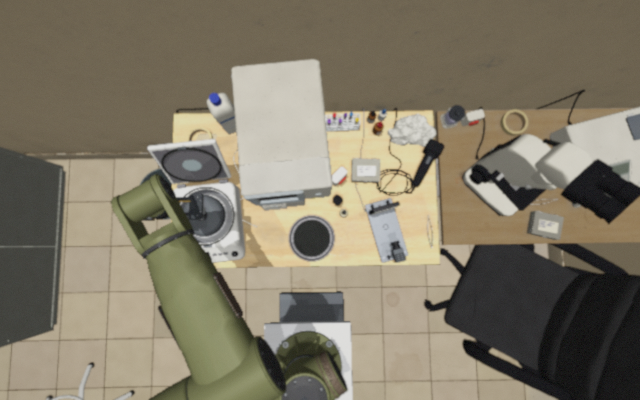

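```bash
python3 - <<'E'
from ov import *
s=cv2.imread("pics/side1.png");t=cv2.imread("pics/top1.png")
p=np.array([.5416,.3451,.326])
L=[]
for dy in(-.047,.047):
    L.append(([p+[0,dy,.0],p+[0,dy,-.022]],(0,255,0)))
    L.append(([p+[-.008,dy,-.022],p+[.008,dy,-.022]],(0,0,255)))
R=(.541,.346)
L+=[(circ(R,.012,.171),(0,255,0)),(circ(R,.012,.138),(255,255,0))]
cv2.imwrite("pics/o3.png",ov("side",s,"",(250,60,330,180),5,L)[:600])
E
```

```text
(no output)
```

View pics/o3.png

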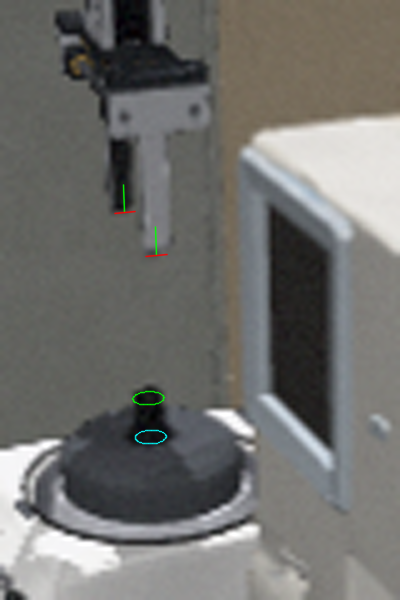

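```bash
python3 -m creep '{"xyz":[[0,-4,40],[0,0,50],[0,0,40],[0,0,20],[0,0,0]],"spin":[0,0,0,0,0]}'; python3 -m creep '{"xyz":[[0,0,10],[0,0,0],[0,0,0]],"spin":[0,0,0]}' 40; python3 - <<'E'
from h import *
crop("side","c5.png",250,100,330,190,6)
E
```

```text
time_s: 3.82
ee_pos: [0.5396, 0.3493, 0.1766]
eef_rot: [3.141, 0.002, 0.0]
force: [-0.1, 0.5, 0.0]
grip_width: 0.0938
time_s: 4.2
ee_pos: [0.5409, 0.3495, 0.1681]
eef_rot: [-3.141, -0.001, -0.0]
force: [0.1, -0.6, 0.6]
grip_width: 0.0672
```

View pics/c5.png

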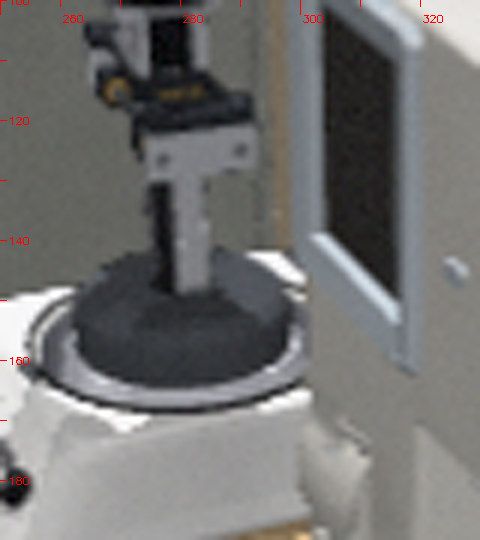

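```bash
python3 -m creep '{"xyz":[[0,0,0],[0,0,0],[0,0,0],[0,0,0]],"spin":[0,0,0,0]}' 26 10;  python3 -m creep '{"xyz":[[0,0,0],[0,0,0]],"spin":[0,0]}' 20 10
```

```text
time_s: 4.75
ee_pos: [0.5408, 0.3497, 0.1676]
eef_rot: [-3.141, -0.0, -0.0]
force: [-0.3, 4.5, -0.5]
grip_width: 0.0266
time_s: 5.0
ee_pos: [0.5407, 0.3508, 0.1678]
eef_rot: [-3.139, -0.001, 0.0]
force: [2.4, 10.1, -0.5]
grip_width: 0.0236
```

```bash
python3 -m creep '{"xyz":[[0,-2,0],[0,0,0]],"spin":[0,0]}'; python3 -m creep '{"xyz":[[0,-1,0],[0,0,0]],"spin":[0,0]}'
```

```text
time_s: 5.25
ee_pos: [0.5407, 0.3516, 0.1675]
eef_rot: [-3.141, 0.0, -0.0]
force: [-0.8, 2.1, 1.1]
grip_width: 0.0234
time_s: 5.5
ee_pos: [0.5408, 0.3521, 0.1675]
eef_rot: [3.141, 0.0, -0.0]
force: [-0.8, -3.2, 2.4]
grip_width: 0.0239
```

```bash
python3 -m creep '{"xyz":[[0,0,0],[0,0,0],[0,0,-10],[0,0,-15],[0,0,-20]],"spin":[0,0,0,0,0]}' 18 40; python3 -m creep '{"xyz":[[0,0,-30],[0,0,-35],[0,0,0]],"spin":[0,0,0]}';python3 - <<'E'
from h import *
crop("side","c6.png",220,80,340,200,5)
E
```

```text
time_s: 6.12
ee_pos: [0.5407, 0.3526, 0.2136]
eef_rot: [-3.141, -0.0, -0.0]
force: [-0.5, 0.4, -1.7]
grip_width: 0.0234
time_s: 6.5
ee_pos: [0.5413, 0.3529, 0.2811]
eef_rot: [-3.139, -0.005, -0.0]
force: [0.3, -0.1, -2.9]
grip_width: 0.0234
```

View pics/c6.png

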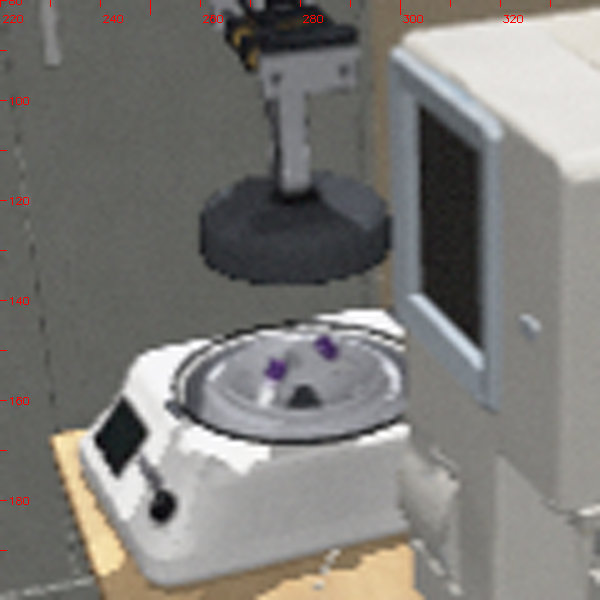

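```bash
python3 -m creep '{"xyz":[[-25,0,0],[-35,5,0],[-21,30,0],[0,40,0],[0,40,0]],"spin":[0,0,0,0,0]}';python3 -m creep '{"xyz":[[0,45,0],[0,45,0],[0,45,0],[0,45,0],[0,40,0]],"spin":[0,0,0,0,0]}';python3 -m creep '{"xyz":[[0,28,0],[0,10,40],[0,0,50],[0,0,30],[0,0,0]],"spin":[0,0,0,0,0]}'; python3 - <<'E'
from h import *
a=ctrl.camera("side")[:,:,::-1];cv2.imwrite("pics/side2.png",a);crop("side","c7.png",230,150,350,270,5,a)
a=ctrl.camera("top")[:,:,::-1];cv2.imwrite("pics/top2.png",a);crop("top","c8.png",260,190,360,280,5,a)
E
```

```text
time_s: 7.18
ee_pos: [0.4589, 0.2363, 0.2761]
eef_rot: [3.141, 0.002, 0.001]
force: [0.3, -0.3, -1.8]
grip_width: 0.0236
time_s: 7.8
ee_pos: [0.459, 0.016, 0.2762]
eef_rot: [-3.141, 0.002, -0.0]
force: [-0.3, 0.2, -2.5]
grip_width: 0.0232
time_s: 8.43
ee_pos: [0.4582, -0.0204, 0.1551]
eef_rot: [-3.141, 0.005, -0.0]
force: [-0.2, 0.7, -1.4]
grip_width: 0.023
```

View pics/c7.png

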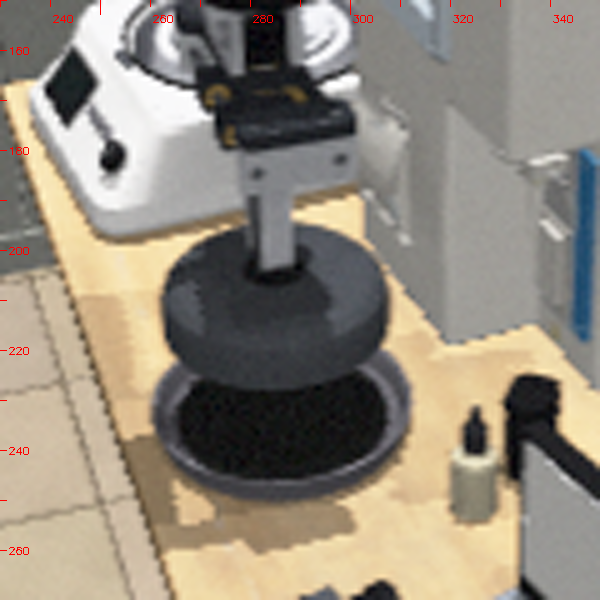

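View pics/c8.png

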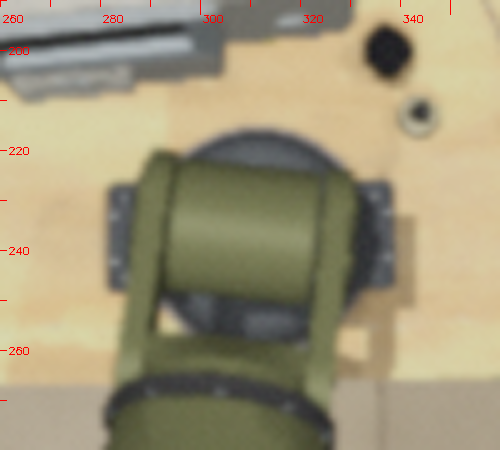

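```bash
python3 - <<'E'
from ov import *
s=cv2.imread("pics/side2.png");t=cv2.imread("pics/top2.png")
p=(.4582,-.0204);H=(.460,-.0205)
L=[(circ(p,.073,.083),(255,255,0)),(circ(p,.073,.118),(255,255,0)),(circ(H,.087,.02),(0,255,0)),(circ(H,.081,.0),(0,0,255))]
cv2.imwrite("pics/o4.png",ov("side",s,"",(250,180,330,270),6,L)[:600])
cv2.imwrite("pics/o5.png",ov("top",t,"",(275,205,345,275),6,L)[:600])
E
```

```text
(no output)
```

View pics/o4.png

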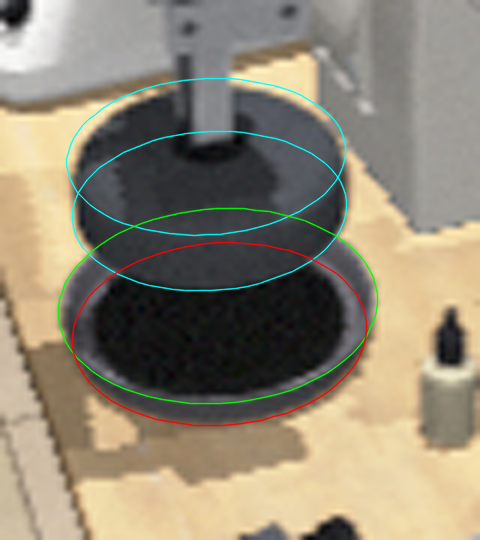

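View pics/o5.png

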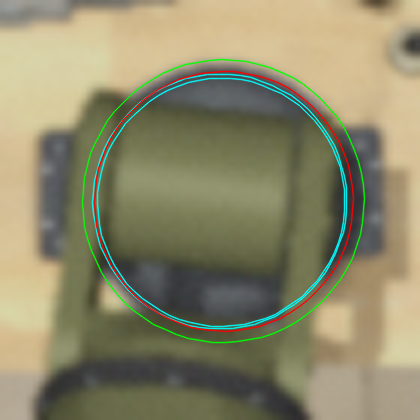

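```bash
python3 -m creep '{"xyz":[[0,0,25],[0,0,25],[0,0,15],[0,0,0]],"spin":[0,0,0,0]}';python3 -m creep '{"xyz":[[0,0,5],[0,0,3],[0,0,2],[0,0,0]],"spin":[0,0,0,0]}'
```

```text
time_s: 9.02
ee_pos: [0.4597, -0.0205, 0.0926]
eef_rot: [-3.142, 0.0, -0.0]
force: [0.1, -0.0, -2.2]
grip_width: 0.0235
time_s: 9.52
ee_pos: [0.4597, -0.0206, 0.0825]
eef_rot: [-3.142, -0.0, -0.0]
force: [-0.6, 0.5, -1.7]
grip_width: 0.0233
```

```bash
python3 -m creep '{"xyz":[[0,0,2],[0,0,1],[0,0,0]],"spin":[0,0,0]}';python3 -m creep '{"xyz":[[0,0,1],[0,0,0]],"spin":[0,0]}'
```

```text
time_s: 9.9
ee_pos: [0.4597, -0.0206, 0.0794]
eef_rot: [-3.142, 0.0, -0.0]
force: [-0.3, 0.3, -1.1]
grip_width: 0.0232
time_s: 10.15
ee_pos: [0.4598, -0.0206, 0.0785]
eef_rot: [-3.142, -0.0, -0.0]
force: [0.1, 0.9, 0.8]
grip_width: 0.0232
```

```bash
python3 -m creep '{"xyz":[[0,0,1],[0,0,0]],"spin":[0,0]}';python3 -m creep '{"xyz":[[0,0,0],[0,0,0],[0,0,0],[0,0,-15],[0,0,-15]],"spin":[0,0,0,0,0]}' 55;python3 -m creep '{"xyz":[[0,0,-40],[0,0,-40],[-25,-20,-20],[-25,-30,0],[0,-50,0]],"spin":[0,0,0,0,0]}'
python3 - <<'E'
from h import *
a=ctrl.camera("side")[:,:,::-1];cv2.imwrite("pics/side3.png",a);crop("side","c9.png",230,180,350,270,5,a)
a=ctrl.camera("top")[:,:,::-1];cv2.imwrite("pics/top3.png",a);crop("top","c10.png",270,190,370,280,5,a)
E
```

```text
time_s: 10.4
ee_pos: [0.4598, -0.0205, 0.0784]
eef_rot: [3.142, -0.0, -0.0]
force: [-8.2, 1.3, 16.6]
grip_width: 0.0235
time_s: 11.02
ee_pos: [0.4599, -0.0206, 0.1088]
eef_rot: [3.142, -0.001, -0.0]
force: [0.5, -1.1, -0.4]
grip_width: 0.0548
time_s: 11.65
ee_pos: [0.4089, 0.0798, 0.2091]
eef_rot: [-3.141, -0.002, -0.002]
force: [0.6, -0.7, -0.1]
grip_width: 0.0551
```

View pics/c9.png

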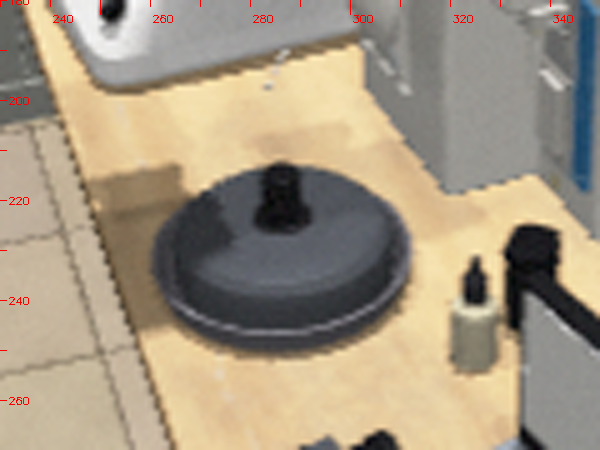

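View pics/c10.png

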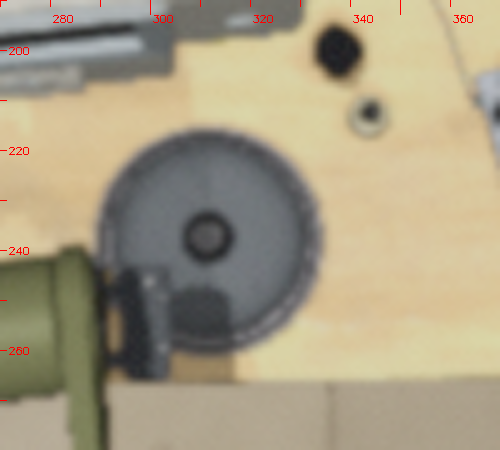

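```bash
python3 - <<'E'
from h import *
crop("top","d1.png",165,175,245,255,7,cv2.imread("pics/top3.png"))
crop("side","d2.png",240,125,320,175,8,cv2.imread("pics/side3.png"))
E
```

```text
(no output)
```

View pics/d1.png

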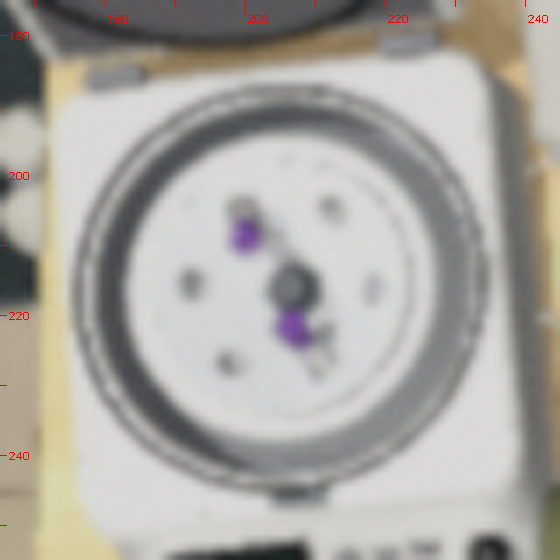

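View pics/d2.png

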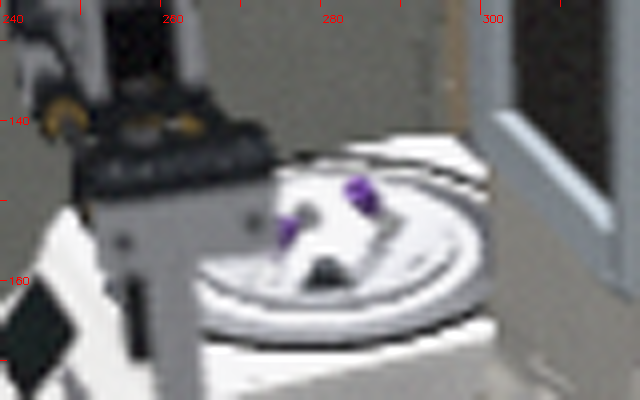

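```bash
python3 - <<'E'
from h import *
np.set_printoptions(precision=4,suppress=True)
px=lambda a:np.array(a)/7+[164.5,174.5]
m=atz("top",px([[243,208],[318,362],[190,284],[370,288],[330,207],[230,362]]),.091)
c=m.mean(0);print(m,c)
for i,off in zip(range(6),[0,180,60,240,-60,120]): print(np.degrees(np.arctan2(*(m[i]-c)[1::-1]))-off, np.linalg.norm(m[i]-c))
print("far cap",atz("top",[[199.5,208.2]],.115),tri([199.5,208.2],[284.75,149]),"side",atz("side",[[284.75,149]],.115))
print("near cap",atz("top",[[206.4,221.6]],.115),tri([206.4,221.6],[274.7,153.3]))
E
```

```text
[[0.5831 0.375  0.091 ]
 [0.5046 0.3359 0.091 ]
 [0.5449 0.4008 0.091 ]
 [0.5416 0.3104 0.091 ]
 [0.583  0.3312 0.091 ]
 [0.5053 0.3799 0.091 ]] [0.5437 0.3555 0.091 ]
26.322400776929147 0.04388278274599922
-333.3252435020085 0.043764869132240834
28.564267600572663 0.04530327504933517
-332.71207296694746 0.045196846461580995
28.173193853576706 0.0462025609072146
27.608631066868952 0.045568130700483045
far cap [[0.5666 0.3662 0.115 ]] [0.5665 0.3662 0.1149] side [[0.5665 0.3661 0.115 ]]
near cap [[0.5196 0.3415 0.115 ]] [0.5194 0.3413 0.1157]
```

```bash
python3 -m creep '{"xyz":[[0,-50,-30],[0,-50,-30],[0,-50,-30],[10,-60,0],[20,-40,0]],"spin":[0,0,0,0,0]}' 44 10;python3 -m creep '{"xyz":[[40,-12,0],[45,-12,0],[45,-13,0],[0,0,0]],"spin":[0,0,0,0]}'; python3 -m creep '{"xyz":[[0,0,0],[0,0,0],[0,0,0],[0,0,0]],"spin":[-0.161,-0.161,-0.161,0]}'
```

```text
time_s: 12.38
ee_pos: [0.4397, 0.3313, 0.2989]
eef_rot: [-3.141, -0.001, 0.001]
force: [0.4, 0.4, 0.2]
grip_width: 0.044
time_s: 12.88
ee_pos: [0.5718, 0.3656, 0.2956]
eef_rot: [3.14, 0.002, -0.002]
force: [-0.4, 0.1, -0.0]
grip_width: 0.0439
time_s: 13.38
ee_pos: [0.5694, 0.3659, 0.2987]
eef_rot: [3.142, -0.001, 0.482]
force: [-0.0, 0.0, 0.6]
grip_width: 0.0439
```

```bash
python3 -m creep '{"xyz":[[0,-1,45],[0,0,45],[0,0,40],[0,0,15],[0,0,0]],"spin":[0,0,0,0,0]}'; python3 - <<'E'
from h import *
a=ctrl.camera("side")[:,:,::-1];cv2.imwrite("pics/side4.png",a);crop("side","d3.png",250,105,320,175,8,a)
a=ctrl.camera("top")[:,:,::-1];crop("top","d4.png",165,175,245,255,7,a)
o=ctrl.get_obs();print(o['ee_pos'])
p=o['ee_pos'];y=np.array([.464,-.886,0])
print(proj("side",[p+y*.022-[0,0,.022],p-y*.022-[0,0,.022]]))
E
```

```text
time_s: 14.0
ee_pos: [0.5693, 0.3672, 0.1529]
eef_rot: [-3.142, 0.0, 0.481]
force: [-0.0, -0.3, 0.7]
grip_width: 0.044
[0.56988604 0.36759893 0.15459253]
[[289.10850888 146.36952243]
 [281.52485272 143.06789278]]
```

View pics/d3.png

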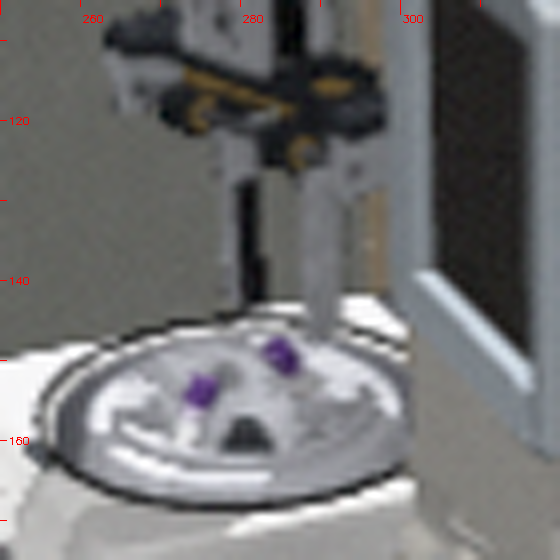

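View pics/d4.png

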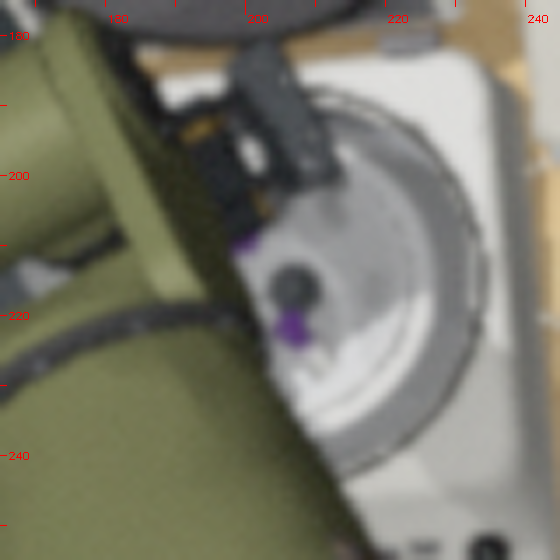

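```bash
python3 -m creep '{"xyz":[[0,0,15],[0,0,13],[0,0,8],[0,0,0]],"spin":[0,0,0,0]}'; python3 -m creep '{"xyz":[[0,0,0],[0,0,0],[0,0,0]],"spin":[0,0,0]}' 19 6;  python3 -m creep '{"xyz":[[0,0,0],[0,0,0],[0,0,0]],"spin":[0,0,0]}' 12 6; python3 - <<'E'
from h import *
crop("side","d5.png",250,105,320,175,8)
E
```

```text
time_s: 14.6
ee_pos: [0.5691, 0.3671, 0.1155]
eef_rot: [3.142, 0.001, 0.483]
force: [0.5, 0.3, -0.3]
grip_width: 0.0442
time_s: 14.98
ee_pos: [0.5694, 0.3673, 0.1167]
eef_rot: [3.142, -0.0, 0.483]
force: [-0.5, 0.7, 0.3]
grip_width: 0.0202
time_s: 15.35
ee_pos: [0.5693, 0.3673, 0.1165]
eef_rot: [-3.142, -0.0, 0.483]
force: [0.0, -0.6, 0.9]
grip_width: 0.0125
```

View pics/d5.png

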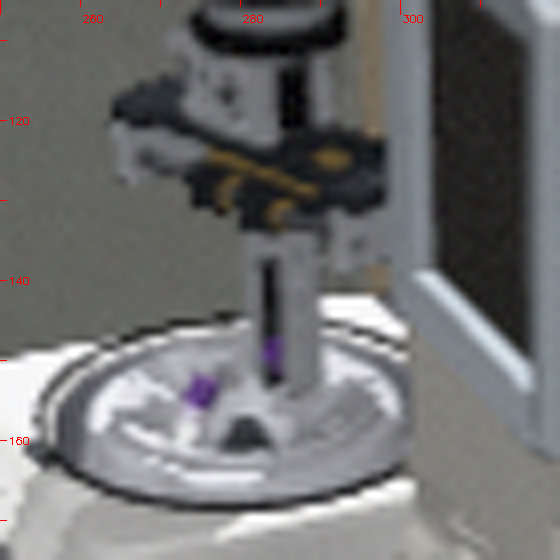

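```bash
python3 -m creep '{"xyz":[[0,0,0],[0,0,0],[-2.9,0,-4.1],[-2.9,0,-4.1],[0,0,0]],"spin":[0,0,0,0,0]}' 6 8; python3 -m creep '{"xyz":[[-2.9,0,-4.1],[-2.9,0,-4.1],[0,0,0]],"spin":[0,0,0]}'; python3 - <<'E'
from h import *
crop("side","d6.png",250,95,320,165,8)
E
```

```text
time_s: 16.02
ee_pos: [0.5641, 0.3646, 0.1252]
eef_rot: [-3.142, -0.0, 0.483]
force: [0.6, 0.2, 0.5]
grip_width: 0.0123
time_s: 16.4
ee_pos: [0.559, 0.3619, 0.1334]
eef_rot: [-3.142, -0.0, 0.483]
force: [-0.0, 0.1, -0.2]
grip_width: 0.0119
```

View pics/d6.png

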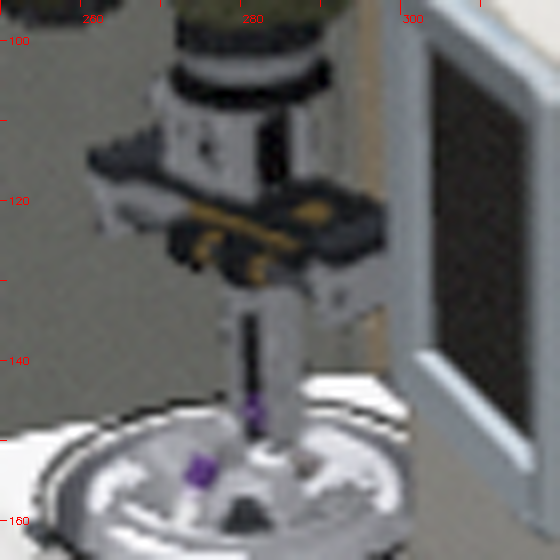

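```bash
python3 -m creep '{"xyz":[[-2.9,0,-4.1],[-2.9,0,-4.1],[-1.7,0,-2.5],[0,0,0]],"spin":[0,0,0,0]}';python3 - <<'E'
from h import *
crop("side","d7.png",250,95,320,165,8)
E
```

```text
time_s: 16.95
ee_pos: [0.5523, 0.3584, 0.1439]
eef_rot: [-3.142, -0.0, 0.483]
force: [0.0, -0.7, -0.3]
grip_width: 0.0126
```

View pics/d7.png

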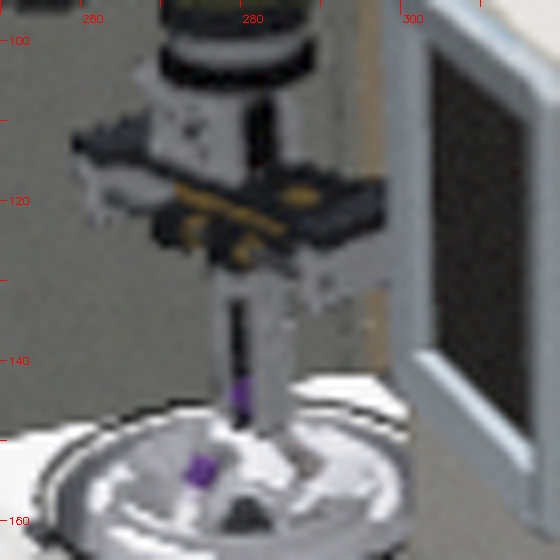

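```bash
python3 -m creep '{"xyz":[[4.5,0,-4.7],[4.4,0,-4.6],[5,0,-2.3],[5,0,-2],[4.6,0,-2]],"spin":[0,0,0,0,0]}';python3 - <<'E'
from h import *
a=ctrl.camera("side")[:,:,::-1];crop("side","d8.png",250,85,320,155,8,a)
E
```

```text
time_s: 17.62
ee_pos: [0.5735, 0.3695, 0.1592]
eef_rot: [-3.142, 0.0, 0.483]
force: [-1.2, -1.3, -2.1]
grip_width: 0.0127
```

View pics/d8.png

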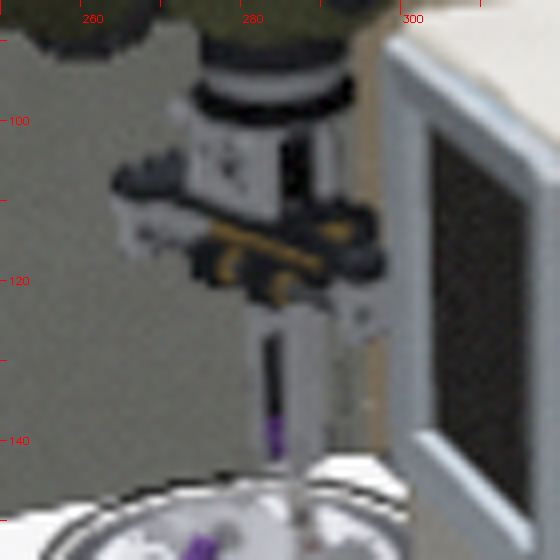

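```bash
python3 -m creep '{"xyz":[[4.3,0,-1],[4.2,0,-0.8],[4.2,0,-0.7],[2,0,-0.5],[0,0,0]],"spin":[0,0,0,0,0]}';python3 - <<'E'
from h import *
a=ctrl.camera("side")[:,:,::-1];crop("side","d9.png",255,90,315,160,8,a)
E
```

```text
time_s: 18.3
ee_pos: [0.5863, 0.3762, 0.1621]
eef_rot: [3.142, -0.0, 0.483]
force: [-1.9, -0.3, 0.5]
grip_width: 0.0125
```

View pics/d9.png

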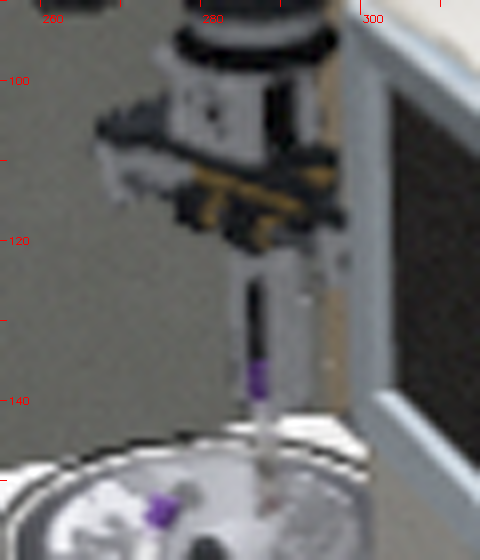

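```bash
python3 -m creep '{"xyz":[[0,0,-8],[0,0,-15],[0,0,-25],[0,0,-25],[0,0,0]],"spin":[0,0,0,0,0]}';python3 - <<'E'
from h import *
a=ctrl.camera("side")[:,:,::-1];crop("side","e1.png",255,80,315,150,8,a)
o=ctrl.get_obs();p=o['ee_pos'];print(p);g=p-[0,0,.003]
print(proj("side",[g+[0,0,.009],g,g-[0,0,.073]]))
E
```

```text
time_s: 18.98
ee_pos: [0.5869, 0.3765, 0.2383]
eef_rot: [-3.141, -0.005, 0.483]
force: [0.2, 0.4, -0.9]
grip_width: 0.0125
[0.5864372  0.37626766 0.23618789]
[[287.61665443 117.33153503]
 [287.70964128 119.52644653]
 [288.44801635 136.86308701]]
```

View pics/e1.png

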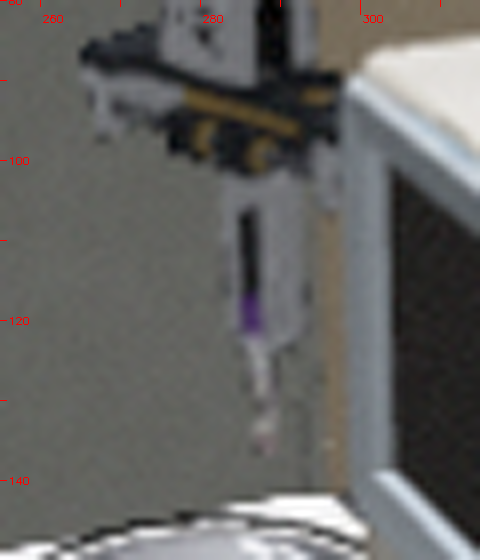

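```bash
python3 -m creep '{"xyz":[[0,0,-10],[0,0,-10],[0,0,-10],[0,0,0],[0,0,0]],"spin":[0.12,0.12,0.12,0.123,0]}';python3 -m creep '{"xyz":[[-20,0,0],[-35,0,0],[-40,10,0],[-40,20,0],[-30,35,0]],"spin":[0,0,0,0,0]}';python3 -m creep '{"xyz":[[0,45,0],[0,45,0],[0,45,0],[0,45,0],[0,45,0]],"spin":[0,0,0,0,0]}'
```

```text
time_s: 19.65
ee_pos: [0.5861, 0.376, 0.264]
eef_rot: [3.141, 0.001, 0.001]
force: [0.2, -0.6, 0.1]
grip_width: 0.0125
time_s: 20.27
ee_pos: [0.4194, 0.3108, 0.2643]
eef_rot: [3.141, 0.001, 0.005]
force: [0.2, -0.7, 0.2]
grip_width: 0.0127
time_s: 20.9
ee_pos: [0.4207, 0.0848, 0.2647]
eef_rot: [3.142, 0.0, 0.003]
force: [1.4, -0.1, -0.5]
grip_width: 0.0129
```

```bash
python3 -m creep '{"xyz":[[5,45,0],[10,45,0],[15,45,0],[15,45,0],[12,45,0]],"spin":[0,0,0,0,0]}';python3 -m creep '{"xyz":[[10,45,0],[6,45,0],[4,40,0],[0,27,0],[0,0,0]],"spin":[0,0,0,0,0]}';python3 - <<'E'
from h import *
a=ctrl.camera("side")[:,:,::-1];cv2.imwrite("pics/side5.png",a);crop("side","e2.png",270,180,370,300,5,a)
a=ctrl.camera("top")[:,:,::-1];cv2.imwrite("pics/top5.png",a);crop("top","e3.png",340,160,430,270,5,a)
o=ctrl.get_obs();p=o['ee_pos'];g=p-[0,0,.003]
print(p,proj("side",[g+[0,0,.009],g,g-[0,0,.073]]))
print("ring",atz("top",[[385.1,226.1]],.016),atz("side",[[325.7,285.3]],.016))
E
```

```text
time_s: 21.52
ee_pos: [0.4782, -0.1404, 0.2645]
eef_rot: [-3.141, 0.001, 0.003]
force: [0.4, 0.2, 0.1]
grip_width: 0.0126
time_s: 22.15
ee_pos: [0.4976, -0.297, 0.264]
eef_rot: [-3.141, 0.001, 0.001]
force: [0.3, 0.6, -1.2]
grip_width: 0.0124
[ 0.49794546 -0.29533927  0.26460316] [[326.41617454 209.89465829]
 [326.3769261  212.91656395]
 [326.07041511 236.34607895]]
ring [[ 0.49970592 -0.29510379  0.016     ]] [[ 0.49819063 -0.29692047  0.016     ]]
```

View pics/e2.png

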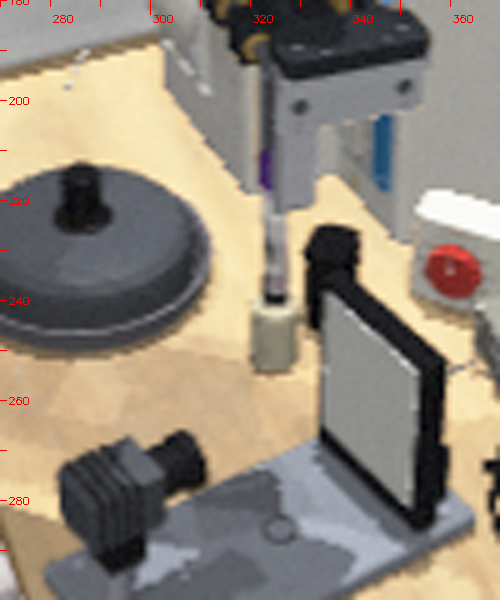

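View pics/e3.png

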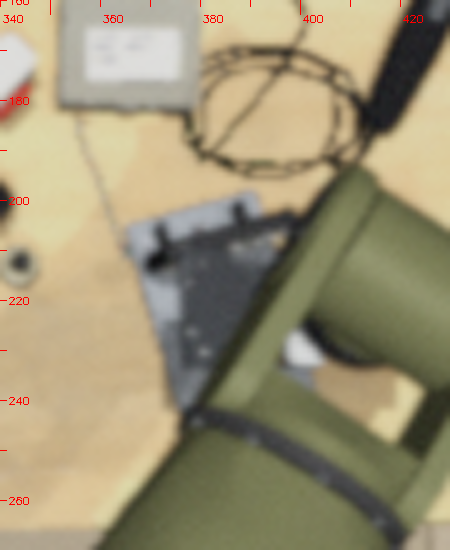

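```bash
python3 - <<'E'
from h import *
crop("side","e4.png",310,195,350,250,10,cv2.imread("pics/side5.png"))
E
```

```text
(no output)
```

View pics/e4.png

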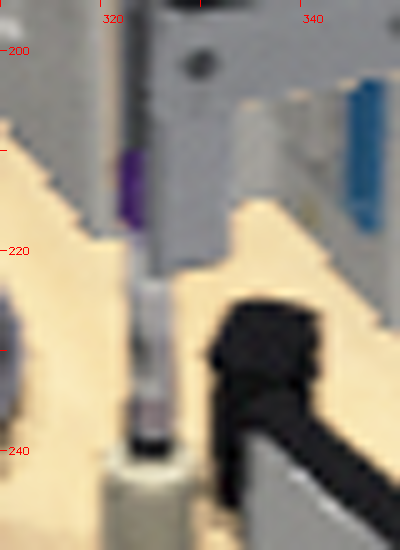

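```bash
python3 -m creep '{"xyz":[[2,0,20],[2,0,30],[0,0,30],[0,0,20],[0,0,0]],"spin":[0,0,0,0,0]}';python3 -m creep '{"xyz":[[0,0,13],[0,0,10],[0,0,0],[0,0,0]],"spin":[0,0,0,0]}';python3 - <<'E'
from ov import *
a=ctrl.camera("side")[:,:,::-1];cv2.imwrite("pics/side6.png",a);crop("side","e5.png",290,220,360,310,7,a)
p=np.mean([ctrl.get_obs()['ee_pos'] for _ in range(1)],0);g=p-[0,0,.003]
print(p,proj("side",[g+[0,0,.009],g,g-[0,0,.073]]),proj("side",[[.499,-.296,.1],[.499,-.296,.016]]))
E
```

```text
time_s: 22.88
ee_pos: [0.5018, -0.2945, 0.1641]
eef_rot: [-3.14, 0.002, 0.002]
force: [0.6, 1.0, 0.8]
grip_width: 0.0124
time_s: 23.38
ee_pos: [0.5022, -0.2959, 0.1425]
eef_rot: [3.141, -0.0, -0.0]
force: [-0.1, -0.6, -0.1]
grip_width: 0.0125
[ 0.50225327 -0.29599227  0.14259442] [[327.55258793 248.21423308]
 [327.50973781 250.85759945]
 [327.17483929 271.38867173]] [[326.18166174 262.46470401]
 [325.85951018 285.00502667]]
```

View pics/e5.png

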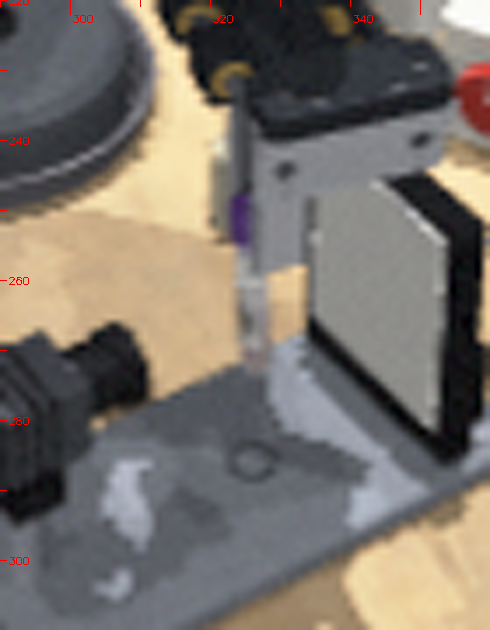

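```bash
python3 -m creep '{"xyz":[[1,0,1.5],[0,0,0],[0,0,0],[0,0,0]],"spin":[0,0,0,0]}';python3 - <<'E'
from ov import *
a=ctrl.camera("side")[:,:,::-1];crop("side","e6.png",310,235,350,290,10,a)
a=ctrl.camera("top")[:,:,::-1];cv2.imwrite("pics/top6.png",a)
print(proj("side",[[.499,-.296,.1],[.499,-.296,.065],[.499,-.296,.138]]))
E
```

```text
time_s: 23.92
ee_pos: [0.5031, -0.2958, 0.1407]
eef_rot: [-3.142, -0.0, -0.0]
force: [0.2, 0.2, -0.3]
grip_width: 0.0122
[[326.18166174 262.46470401]
 [326.04447359 272.09721411]
 [326.33561893 251.59459065]]
```

View pics/e6.png

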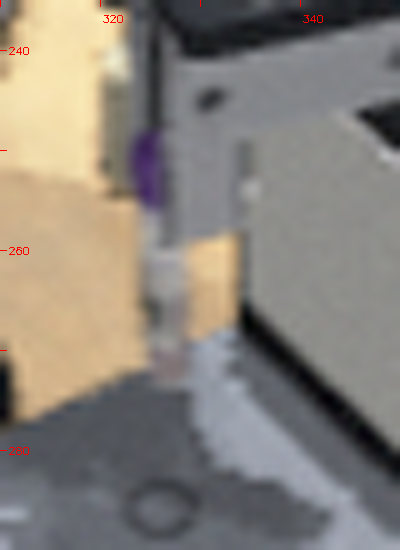

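View pics/top6.png

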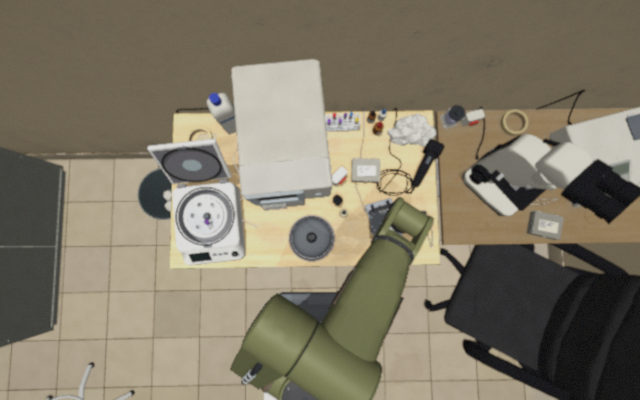

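```bash
python3 - <<'E'
from station import ctrl
o=ctrl.get_obs();print(o['joint_vel'].round(3),o['grip_width'])
print(ctrl.hand_in())
E
```

```text
[ 0.001  0.    -0.001 -0.002  0.001 -0.001] 0.012535336604211593
the job is handed in; nothing more can be done
None
```

The job is handed in, at about 24 s on the clock. The lid is in its holder and the gripper is holding the sample tube in front of the inspection camera. The hand-in gives no verdict, so the figures below are my own last checks.

- **Lid:** I lifted it off by its knob, set it in the holder until it pressed on the floor (about 16 N), and released it. Both pictures show it flat, knob up and centred.
- **Tube:** I gripped the far tube by its cap and drew it most of the way out along its slanting bore. I turned it upright against the edge of the bore mouth, because the gripper itself cannot tilt, then carried it to the viewer.
- **Final pose:** In the side picture the middle of the glass is within about 2 mm of the view point. The tube hangs free of the stand, the arm is still, and the grip is at 8 N on the cap, about 73 mm from the bottom.
- **Tilt:** The two glass edges disagreed, one giving 1–2° and the other about 3.7°, both inside the 8° limit. I could not measure the tilt in the jaw direction; I relied on the flat pads there.
- **Calibration:** The two cameras differed by about 2 mm on the ring mark's position, so I used the average.
- **Everything else:** The balance tube was still in the rotor in the last top picture. The bystanders looked unmoved by eye; I did not measure them, and the arm hid part of the desk.

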